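# Close up the slack clamp on a glue-up and point it out

### The job

Three bar clamps lie across a glued-up panel on the bench, and one is still slack: its sliding jaw stands a few centimetres off the panel's edge. With the fingertips, gently and without gripping it, push that jaw along its bar until it rests against the edge; then point at the wooden handle of that same clamp so that your workmate knows which one to tighten: hold the fingertips two or three centimetres straight above the handle, touching nothing, for at least two seconds, and finish still pointing there. Do not touch the panel or the two tight clamps, and leave the things lying about undisturbed.

Things in the scene. Friction and masses are not known exactly. Their poses are not given: they have to be found in the camera images.
- loose_jaw (a joint): gap in metres between the slack clamp's sliding jaw and the panel's near edge: 0 = pad against the edge (end stop), up to 0.075 = drawn back; at the start 0.035 to 0.065. The jaw slides along its bar with about 3 N of friction, stays where it is left, and stops when its pad meets the panel; the stop is slightly springy (about 4 N per mm for the first 6 mm, the jaw head having that much play), so a push a little too far only raises the force
- jaw_back (a point): on the slack clamp's sliding jaw: middle of its flat back face (the side away from the panel), 100 mm above the bench. The jaw is an upright black block 34 mm deep along the bar (with its grey pad), 38 mm wide and 122 mm high above the bench. Axes: x along the bar towards the panel (the way to push), y across the bar, z up. Above 76 mm over the bench the back face is clear; below that the handle sticks out from it
- handle_mid (a point): centre of the slack clamp's wooden handle, on the handle's axis, 60 mm above the bench: a turned round handle 99 mm long and up to 32 mm in diameter, lying level along the bar (its top 76 mm above the bench) on the robot's side of the sliding jaw and moving with it; the end next to the jaw is 26 mm and the middle 76 mm behind the jaw's back face, joined to it by a steel spindle and brass ferrule. Axes as jaw_back
- loose_clamp: the slack clamp as a whole, all alike but for the gap: steel bar 480 x 10 mm, top 37 mm above the bench, lying under the panel and away from it towards the robot, black fixed jaw 122 mm high at the panel's far edge, sliding jaw with wooden handle at the near edge. Fixed to the bench but for the jaw. Origin on the bench plane below the panel's near edge; x along the bar away from the handle, z up. Any of the three places in the row may be the slack one
- tight_clamp_a: a clamp like the slack one, but tight: its jaw touches the panel's edge and does not move. Origin and axes as loose_clamp, clamps about 125 mm apart. Not to be touched
- tight_clamp_b: the other tight clamp, the same. Not to be touched
- panel: panel of three boards, 210 mm (along the bars) x 380 x 22 mm, lying on the bars, its top 59 mm above the bench; fixed. Origin on the bench plane below the middle of its near edge; x along the bars away from the robot, y along the edge, z up. Not to be touched
- tape_measure: pocket tape measure standing on the bench between two clamps' handles, 66 x 38 x 62 mm high, loose; origin at the centre of its underside
- offcut: wooden offcut lying between two clamps' handles, 85 x 32 x 22 mm high, loose; origin at the centre of its underside
- try_square: try square lying on the panel: dark wooden stock 110 mm, steel blade 150 mm, 16 mm high, loose; origin under the middle of the stock
- pencil: flat carpenter's pencil lying on the panel, 180 x 12 x 8 mm, loose; origin under its middle
- masking_tape: roll of masking tape lying on the panel, 100 mm across, 24 mm high, loose; origin at the centre of its underside
- glue_bottle: white glue bottle standing beside the panel's left end, 60 mm across, 190 mm high, loose; origin at the centre of its underside
- hammer: hammer lying beside the panel's right end, 300 mm long, 26 mm high, loose; origin below its middle

How it is judged (in metres and radians):
On the way, in this order (a step that is already met when the one before it is completed fails the run):
1. the slack clamp's jaw has been pushed up against the panel's edge (gap under 3 mm) (value of joint loose_jaw below 0.003 m), for 0.2 s.
2. the fingertips point at that clamp's handle from just above, touching nothing, for about two seconds (value of joint loose_jaw below 0.003 m and x of the grasp point in the frame of handle_mid between -0.05 and 0.05 m and y of the grasp point in the frame of handle_mid between -0.025 and 0.025 m and z of the grasp point in the frame of handle_mid between 0.034 and 0.09 m and contact force between the fingers and anything else below 0.3 N), for 1.9 s.
At the end, for the whole second after the job is handed in: The slack jaw rests against the panel (gap under 3 mm); the grasp point is over that clamp's handle, within 25 mm of its axis sideways, 50 mm of its middle lengthwise and 34 to 90 mm above the axis (fingertips up to about 55 mm over it), the fingers touching nothing (all of step 2).
It fails at once if a tight clamp or the panel is touched (over 2 N) (contact force between any of the arm, the fingers and tight_clamp_a above 2 N or contact force between any of the arm, the fingers and tight_clamp_b above 2 N or contact force between any of the arm, the fingers and panel above 2 N).
It fails at once if the slack clamp is gripped or pushed hard (over 35 N on it) (contact force between the fingers and loose_clamp above 35 N).
It fails at once if a bystander is moved by more than 15 mm, lifted or knocked over (distance of any of tape_measure, offcut, try_square, pencil, masking_tape, glue_bottle, hammer from where it was at the start of the episode above 0.015 m or angle between glue_bottle's own z axis and vertical above 0.35 rad).
It also fails if it takes over 45 s, if anything falls off the work surface, if the arm or the gripper's body presses on something with over 40 N, if the wrist force passes 120 N, or if a joint passes its speed limit or range.

### The arm

A 6-joint arm with a two-finger parallel gripper is mounted at the origin on the work surface. World frame = base frame: x ahead of the robot, y to its left, z up, the work surface at z = 0. Lengths are in mm, angles in rad, forces in N, time in s.
With the tool pointing down it reaches from about 350 to 875 mm from the base axis. Payload 4.2 kg.
Tool frame: the origin (TCP) lies at the very end of the fingers, on their centre line; the grasp point (between the pads) lies 19 mm behind it; z points along the fingers, y is the direction in which the jaws open and shut (so a half turn about z gives the same grasp; the last joint's range is limited). The gripper opens to 85 mm and grips with 20 to 120 N. Pads are 22 mm wide; open, the fingers measure 114 mm over their backs; the gripper's body (76 mm by 85 mm) begins 54 mm behind the grasp point. The pads swing forward as they close: fully open they stand 13 mm farther back than shut.
Start: joints at [-1.031, 0.385, 0.008, 0, -1.194, -0.259], TCP at [173.219, -600.495, 231.312] pointing down, gripper open.
Joint ranges: [-3.14, 3.14], [-1.21, 2.06], [-1.07, 1.41], [-3.16, 2.05], [-2.99, -0.16], [-3.1, 3.1]. Speed limits (rad/s): [2.79, 2.79, 3.14, 3.14, 3.14, 3.14].

### API

Orientations are given as a unit quaternion [x, y, z, w].
In Python, from bench import arm, optics, job gives the robot as it stands.
- The arm moves only by the tool send_rows, never from a script. Its argument "steps" is a list that holds one entry, the list of rows, each a list of 5 numbers: the shift along the tool's x, y, z in cm, then the turn about the tool's z in rad, then the opening, from 0 (shut) to 1 (fully open). A call has 1 to 10 rows; each row shifts and turns the pose as measured when the row begins, along the tool's axes as they then stand; what a row does not reach is not made up. A row lasts 1/12 s, in which the tool goes at most 41.7 mm and 7.16 degrees, less where a joint would pass 70% of its speed; a pose out of reach is approached as far as the arm can. A call with a gripper value outside its range is refused whole. The fingers move at their own pace and stop on an object; the grip force is fixed at half the most. Time passes only in rows, so rows that do not move let the fingers close. It gives the time, the measured TCP pose, the force and the opening at its end, in the units of the state.
- arm.read_state(): the state, without advancing time (a new reading comes with each control period).
- optics.get_image(name): name is "scene" or "top" or "wrist"; returns (picture, depth): 384x512x3 uint8, blue, green, red; 384x512 float32, mm along the optical axis (not along the pixel's ray), 0 where there is no reading.
- optics.get_calibration(name): a dict with "K" (3x3 intrinsics, pixels), "rvec" (rotation vector, rad) and "tvec" (3), from world to camera coordinates, as OpenCV has them; the wrist camera has in their place "hand_eye" (4x4, takes a point from camera to tool coordinates, whose origin is the TCP and whose axes are the flange's). Camera axes: x right, y down, z forward; pixel columns grow to the right and rows downward; lengths in mm; the calibration is good to about 2 mm. A picture is of the moment at which its call begins: read the wrist's pose just before it. get_calibration takes no time and is no camera call.
- job.job_done(): hands the job in, once; it reports no verdict.
The state is a dict: "clock": time; "joints": joint angles; "joint_vel": joint speeds; "joint_efforts": joint torques, N m; "position": TCP position; "ee_rot": TCP orientation; "contact_force": force on the tool from outside, world axes, zero at the start; "wrist_torque": the same for the moment, N m; "gripper_width": finger opening in mm.
Only numpy, scipy, OpenCV 4.12 (cv2) and the standard library are available. Lean on these libraries where they do the work, as an engineer would, in place of code of your own. Each camera call takes 0.05 s, during which the arm holds its last target. There are 200 camera calls.

## Working session

There is one attempt and no reset: what is moved stays moved. The work goes in short steps, Python scripts to look and compute and a tool call to move; the robot and the scene stay as the last step left them, time stands still between calls to the robot, and variables do not carry over. Pictures are saved under pics/ and viewed, about 8 in all and at most 12, crops included, and the job is handed in when it is done.

Besides the shell and the picture viewer there is one more tool, called after "Request:" as a command line: name --argument value ..., lists and objects as JSON in quotes. send_rows: Moves the arm, as the interface text tells. Its arguments: {"type":"object","properties":{"steps":{"type":"array","items":{"type":"array","items":{"type":"array","items":{"type":"number"}}}}},"required":["steps"]}

```bash
mkdir -p pics
cat > h.py <<'E'
import numpy as np, cv2
from bench import arm, optics, job
from scipy.spatial.transform import Rotation as R
def cam(n):
    s=arm.read_state(); p,d=optics.get_image(n); c=optics.get_calibration(n)
    K=np.array(c["K"],float)
    if "rvec" in c:
        A=cv2.Rodrigues(np.array(c["rvec"],float))[0]; t=np.array(c["tvec"],float).ravel()
        Rw=A.T; o=-A.T@t
    else:
        H=np.array(c["hand_eye"],float); Rt=R.from_quat(s["ee_rot"]).as_matrix()
        Rw=Rt@H[:3,:3]; o=Rt@H[:3,3]+np.array(s["position"])
    return p,d,K,Rw,o
def cloud(d,K,Rw,o):
    v,u=np.mgrid[:d.shape[0],:d.shape[1]]
    P=np.stack([(u-K[0,2])/K[0,0]*d,(v-K[1,2])/K[1,1]*d,d],-1)
    W=P@Rw.T+o; W[d<=0]=np.nan
    return W
E
python3 - <<'E'
from h import *
s=arm.read_state(); print(s)
ims=[]
for n in("scene","top"):
    p,d,K,Rw,o=cam(n); cv2.imwrite(f"pics/{n}0.png",p); np.savez(f"{n}0.npz",p=p,d=d,K=K,Rw=Rw,o=o); W=cloud(d,K,Rw,o)
    print(n,o,Rw[:,2],[W[v,u].round() for v in (100,200,300) for u in (100,256,400)])
E
```

```text
{'clock': 0.0, 'joints': array([-1.03137027e+00,  3.85542069e-01,  6.62711012e-03, -5.19417255e-04,
       -1.19397154e+00, -2.58566384e-01]), 'joint_vel': array([-0.00048737,  0.00118546, -0.00030781, -0.00065885, -0.00126339,
       -0.00061945]), 'joint_efforts': array([-7.50273239e-05, -3.92287409e+01,  1.88397914e+01,  4.18631360e+00,
       -4.64227822e-03, -3.40176463e-06]), 'position': array([ 173.08280834, -599.95268799,  230.22778581]), 'ee_rot': array([-1.39873775e-01,  9.90168762e-01,  1.05677133e-03, -1.83582153e-04]), 'contact_force': array([ 0.26713898, -1.08325055,  0.39230232]), 'wrist_torque': array([ 0.05781235, -0.01771615, -0.05708067]), 'gripper_width': 85.31593403451478}
scene [1420.31210858  504.07208416  787.90481325] [-0.68675778 -0.42067377 -0.59278777] [array([ 2.320e+02, -1.057e+03, -1.000e+00]), array([-136., -433.,   -1.]), array([-2250.,  -207.,  -741.]), array([ 774., -459.,   -1.]), array([587.,   2.,  55.]), array([295., 350.,   1.]), array([1077., -109.,   50.]), array([862., 167.,   0.]), array([686., 459.,  -0.])]
top [ 508.19492073   31.52578548 1321.51530108] [ 1.25938654e-01 -8.85775307e-04 -9.92037636e-01] [array([941., 485.,  21.]), array([958.,  29.,   4.]), array([ 969., -399.,    2.]), array([649., 471.,   7.]), array([651.,  23.,  77.]), array([ 670., -394.,    1.]), array([367., 456.,  -3.]), array([381.,  17.,  40.]), array([ 387., -388.,    4.])]
```

View pics/top0.png

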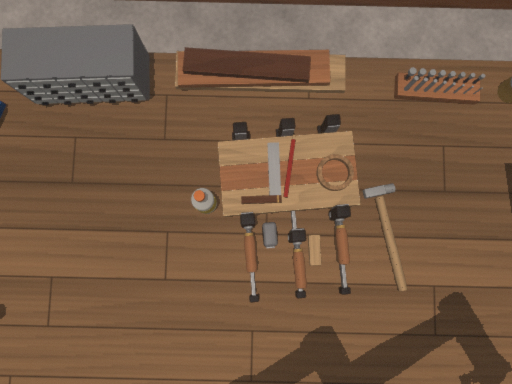

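View pics/scene0.png

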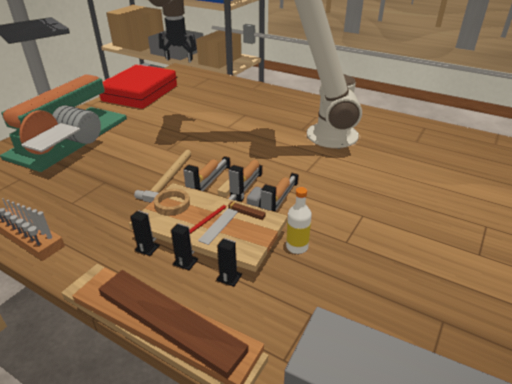

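The middle clamp is the slack one: its jaw is at about (297,236) and its handle at about (300,268) in the top view. There is a visible gap to the panel edge near row 210.

Run:
```python
from h import *
z=np.load("top0.npz"); W=cloud(z["d"],z["K"],z["Rw"],z["o"]); p=z["p"]
hsv=cv2.cvtColor(p,cv2.COLOR_BGR2HSV)
def box(u0,u1,v0,v1,lo,hi,m=None):
    w=W[v0:v1,u0:u1]; k=(w[...,2]>lo)&(w[...,2]<hi)
    if m is not None: k&=m[v0:v1,u0:u1]
    q=w[k]; print((u0,v0),len(q),q.mean(0).round(1),q.min(0).round(1),q.max(0).round(1)); return q
dark=hsv[...,2]<70
print("jaws");J=[box(*b,100,140) for b in((235,260,208,232),(285,310,225,250),(328,355,200,226))]
print("fixed");F=[box(*b,100,140) for b in((228,252,115,145),(278,300,112,142),(322,345,110,138))]
print("handles");
for b in((240,262,228,275),(290,310,246,292),(333,352,222,268)):
    q=box(*b,62,85,~dark); v=np.linalg.svd(q[:,:2]-q[:,:2].mean(0),full_matrices=False)[2][0]; print(np.arctan2(v[1],v[0]))
for a,b in zip(J,F):
    v=b.mean(0)-a.mean(0); print("yaw",np.arctan2(v[1],v[0]),np.hypot(*v[:2]))
print("panel");box(215,360,130,215,52,66)
print("tape");box(262,280,220,250,40,75)
print("near edge pts",[W[v,292].round() for v in range(200,236,3)])
```

```text
jaws
(235, 208) 191 [596.7  45.7 122.1] [579.8  27.2 101.5] [615.2  64.5 128. ]
(285, 225) 192 [557.5 -87.6 122.4] [ 541.2 -106.7  103.2] [575.7 -68.6 130.3]
(328, 200) 205 [ 623.5 -202.9  121.2] [ 606.4 -224.1  101. ] [ 641.6 -184.6  129.1]
fixed
(228, 115) 199 [837.5  71.4 120.9] [821.7  51.8 101.5] [856.9  89.8 131.7]
(278, 112) 197 [851.6 -55.7 121.2] [835.4 -74.4 101.4] [870.1 -36.6 128.9]
(322, 110) 208 [ 864.7 -177.1  120.6] [ 848.2 -197.9  100.1] [ 885.  -158.8  129.2]
handles
(240, 228) 441 [513.8  36.7  73. ] [457.   18.7  62.1] [575.5  54.1  83.7]
-3.028371280407074
(290, 246) 438 [471.4 -97.   73. ] [ 417.9 -116.6   62.9] [529.7 -80.1  81.8]
-3.030923326713014
(333, 222) 438 [ 538.2 -212.4   73.2] [ 484.2 -232.3   62.6] [ 597.6 -196.1   83.1]
-3.0385601224731333
yaw 0.10638729833897508 242.19142173733067
yaw 0.10806399892850718 295.77484778072426
yaw 0.10647204742381415 242.52454292165373
panel
(215, 130) 8776 [733.3 -59.5  60.7] [ 612.4 -262.6   52. ] [857.1 136.5  66. ]
tape
(262, 220) 337 [560.9 -16.1  61.9] [527.8 -37.2  41.2] [593.8   4.7  70.3]
near edge pts [array([656., -76.,  60.]), array([647., -76.,  65.]), array([639., -77.,  60.]), array([631., -77.,  60.]), array([624., -79.,  39.]), array([616., -79.,  39.]), array([608., -79.,  36.]), array([599., -79.,  36.]), array([591., -80.,  32.]), array([584., -81.,  18.]), array([570., -72., 120.]), array([562., -72., 122.])]
```

Request:
send_rows --steps '[[[0, 0, 0, 0.087, 0], [0, 0, 0, 0.086, 0], [-2.1, 2.6, 0, 0, 0], [-2.1, 2.6, 0, 0, 0], [-2.1, 2.6, 0, 0, 0], [-2.1, 2.6, 0, 0, 0], [-2.1, 2.6, 0, 0, 0], [-2.1, 2.6, 0, 0, 0], [-2.1, 2.6, 0, 0, 0], [-2.1, 2.6, 0, 0, 0]]]'

```text
clock: 0.93
position: [320.5, -370.1, 223.5]
ee_rot: [-0.043, 0.999, 0.006, -0.004]
contact_force: [0.7, 0.1, 0.5]
gripper_width: -0.2
```

Request:
send_rows --steps '[[[-2.1, 2.6, 0, 0, 0], [-2.1, 2.6, 0, 0, 0], [-2.1, 2.6, 0, 0, 0], [-2.1, 2.6, 0, 0, 0], [-2.1, 2.6, 0, 0, 0], [-2.1, 2.6, 0, 0, 0], [-2.1, 2.6, 0, 0, 0], [-1.5, 2, 0, 0, 0], [0, 0, 0, 0, 0], [0, 0, 0, 0, 0]]]'

```text
clock: 1.77
position: [470.1, -136.8, 222.5]
ee_rot: [-0.046, 0.999, 0.008, -0.006]
contact_force: [0.5, 0.2, -0.0]
gripper_width: -0.2
```

```bash
cat > rel.py <<'E'
from h import *
s=arm.read_state(); X=R.from_quat(s["ee_rot"]).as_matrix()
yaw=.107; b=np.array([np.cos(yaw),np.sin(yaw)]); l=np.array([-b[1],b[0]])
back=np.array([557.5,-87.6])-17*b
q=s["position"][:2]-back
print("t",s["clock"],"pos",s["position"].round(1),"F",s["contact_force"].round(1),"tilt/yaw",X[:,2].round(3),(np.arctan2(-X[1,0],-X[0,0])).round(3),"along",(q@b).round(1),"lat",(q@l).round(1),"w",s["gripper_width"])
E
python3 rel.py
python3 - <<'E'
from h import *
p,d,K,Rw,o=cam("wrist"); cv2.imwrite("pics/w1.png",p); np.savez("w1.npz",p=p,d=d,K=K,Rw=Rw,o=o)
E
```

```text
t 1.7667 pos [ 470.1 -136.8  222.5] F [ 0.5  0.2 -0. ] tilt/yaw [-0.012  0.015 -1.   ] 0.093 along -75.1 lat -39.6 w -0.19939738720942807
```

View pics/w1.png

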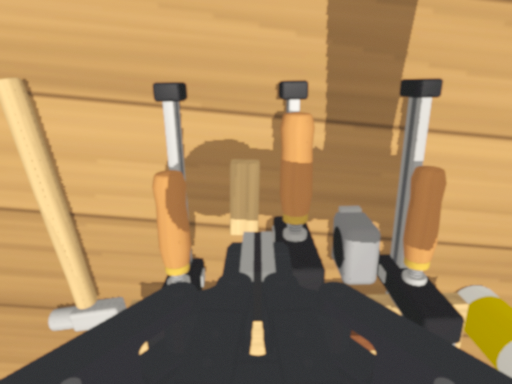

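The wrist view shows the shut fingertips at about (258,260). The slack jaw is at about (297,250), its handle at (297,160), and the tape measure and offcut lie on either side of it. I'll check the positions from here.

Run:
```python
from h import *
z=np.load("w1.npz"); W=cloud(z["d"],z["K"],z["Rw"],z["o"])
def q(u0,u1,v0,v1,lo,hi):
    w=W[v0:v1,u0:u1]; w=w[(w[...,2]>lo)&(w[...,2]<hi)]; print(len(w),w.mean(0).round(1),w.min(0).round(1),w.max(0).round(1)); return w
h=q(270,325,105,212,55,90)
v=np.linalg.svd(h[:,:2]-h[:,:2].mean(0),full_matrices=False)[2][0];print("yaw",np.arctan(v[1]/v[0]))
q(300,325,215,285,110,135); q(272,325,215,285,80,110)
print(z["o"])
```

```text
3154 [460.8 -98.9  70.9] [ 416.3 -116.4   55.2] [512.4 -78.6  76.6]
yaw 0.10673812431828136
558 [545.2 -81.1 119.5] [538.  -91.9 110.1] [555.8 -68.8 123.4]
481 [540.  -84.8  95.5] [538.2 -99.9  80.1] [542.2 -69.4 110. ]
[ 394.94491486 -145.84167704  365.16683392]
```

Request:
send_rows --steps '[[[-2.1, 2.1, 0, -0.014, 0], [-2.1, 2.1, 0, 0, 0], [0, 0, 0, 0, 0], [0, 0, 2.5, 0, 0], [0, 0, 2.5, 0, 0], [0, 0, 2.5, 0, 0], [0, 0, 0, 0, 0], [0, 0, 0, 0, 0]]]'

```text
clock: 2.48
position: [504.5, -96.3, 146.4]
ee_rot: [-0.048, 0.999, 0.007, -0.005]
contact_force: [-0.2, 0.7, 0.3]
gripper_width: -0.0
```

```bash
python3 rel.py
```

```text
t 2.4833 pos [504.5 -96.3 146.4] F [-0.2  0.7  0.3] tilt/yaw [-0.011  0.014 -1.   ] 0.096 along -36.7 lat -3.0 w -0.019717104942599088
```

Request:
send_rows --steps '[[[0, 0.2, 2, 0, 0], [0, 0, 2, 0, 0], [0, 0, 1.4, 0, 0], [0, 0, 0, 0, 0], [0, 0, 0, 0, 0], [0, 0, 0, 0, 0]]]'

```text
clock: 2.98
position: [507.6, -98.0, 99.8]
ee_rot: [-0.046, 0.999, 0.006, 0.001]
contact_force: [-0.3, 0.7, 1.2]
gripper_width: 0.1
```

```bash
python3 rel.py
```

```text
t 2.9833 pos [507.6 -98.   99.8] F [-0.3  0.7  1.2] tilt/yaw [ 0.002  0.013 -1.   ] 0.092 along -33.7 lat -5.1 w 0.12320723766055049
```

Request:
send_rows --steps '[[[0, 0.5, 0.6, -0.014, 0], [0, 0, 0, 0, 0], [-0.8, 0, 0, 0, 0], [-0.8, 0, 0, 0, 0], [-0.6, 0, 0, 0, 0], [-0.6, 0, 0, 0, 0], [-0.6, 0, 0, 0, 0], [0, 0, 0, 0, 0]]]'

```text
clock: 3.65
position: [544.0, -89.2, 98.3]
ee_rot: [-0.054, 0.999, 0.006, 0.002]
contact_force: [-1.7, -0.0, 1.7]
gripper_width: 0.2
```

```bash
python3 rel.py
```

```text
t 3.65 pos [544.  -89.2  98.3] F [-1.7 -0.   1.7] tilt/yaw [ 0.003  0.012 -1.   ] 0.107 along 3.4 lat -0.1 w 0.20787132626069438
```

Request:
send_rows --steps '[[[-0.6, 0, 0, 0, 0], [-0.6, 0, 0, 0, 0], [-0.6, 0, 0, 0, 0], [-0.5, 0, 0, 0, 0], [-0.4, 0, 0, 0, 0], [0, 0, 0, 0, 0]]]'

```text
clock: 4.15
position: [572.0, -86.2, 97.6]
ee_rot: [-0.053, 0.999, 0.006, -0.0]
contact_force: [-2.4, 0.0, 2.6]
gripper_width: -0.2
```

```bash
python3 rel.py
```

```text
t 4.15 pos [572.  -86.2  97.6] F [-2.4  0.   2.6] tilt/yaw [-0.002  0.012 -1.   ] 0.107 along 31.6 lat -0.1 w -0.23098390707497288
```

Request:
send_rows --steps '[[[-0.4, 0, 0, 0, 0], [-0.4, 0, 0, 0, 0], [-0.3, 0, 0, 0, 0], [0, 0, 0, 0, 0]]]'

```text
clock: 4.48
position: [583.0, -85.0, 97.4]
ee_rot: [-0.053, 0.999, 0.006, -0.002]
contact_force: [-4.4, -1.0, 3.1]
gripper_width: -0.3
```

```bash
python3 rel.py
```

```text
t 4.4833 pos [583.  -85.   97.4] F [-4.4 -1.   3.1] tilt/yaw [-0.004  0.012 -1.   ] 0.107 along 42.7 lat -0.2 w -0.2590277224245004
```

Close to the stop now, so I'll use small steps and watch the force.

Request:
send_rows --steps '[[[-0.2, 0, 0, 0, 0], [-0.2, 0, 0, 0, 0], [0, 0, 0, 0, 0]]]'

```text
clock: 4.73
position: [582.9, -85.1, 97.2]
ee_rot: [-0.053, 0.999, 0.006, -0.007]
contact_force: [-4.2, 0.2, 3.4]
gripper_width: -0.1
```

Request:
send_rows --steps '[[[-0.5, 0, 0, 0, 0], [-0.5, 0, 0, 0, 0]]]'

```text
clock: 4.9
position: [585.8, -84.9, 97.1]
ee_rot: [-0.052, 0.999, 0.006, -0.015]
contact_force: [-14.0, -0.7, 10.5]
gripper_width: -0.1
```

```bash
python3 rel.py
python3 - <<'E'
from h import *
p,d,K,Rw,o=cam("scene"); cv2.imwrite("pics/s2.png",cv2.resize(p[140:240,130:310],None,fx=4,fy=4))
E
```

```text
t 4.9 pos [585.8 -84.9  97.1] F [-14.   -0.7  10.5] tilt/yaw [-0.03   0.011 -0.999] 0.105 along 45.5 lat -0.3 w -0.11105452982661602
```

View pics/s2.png

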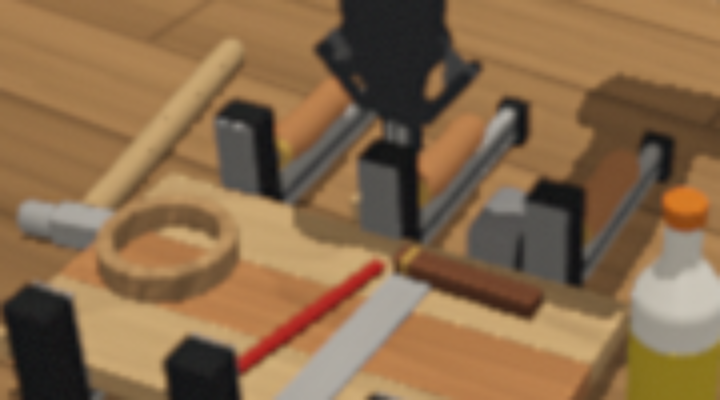

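The force rose to 14 N without further travel, and the crop shows the slack jaw level with the other two, so it is at the stop. I'll hold briefly, then back off to above the handle.

Request:
send_rows --steps '[[[0, 0, 0, 0, 0], [0, 0, 0, 0, 0], [0, 0, 0, 0, 0], [0.8, 0, 0, 0, 0], [1.2, 0, -0.4, 0, 0], [1.5, 0, -0.3, 0, 0], [1.5, 0, 0, 0, 0], [1.2, 0, 0, 0, 0], [0, 0, 0, 0, 0], [0, 0, 0, 0, 0]]]'

```text
clock: 5.78
position: [522.2, -91.5, 108.5]
ee_rot: [-0.053, 0.999, 0.006, -0.01]
contact_force: [-0.7, -0.8, 0.6]
gripper_width: -0.0
```

```bash
python3 rel.py
python3 - <<'E'
from h import *
p,d,K,Rw,o=cam("top"); W=cloud(d,K,Rw,o)
p2,d2,K2,R2,o2=cam("wrist"); W2=cloud(d2,K2,R2,o2)
np.savez("end.npz",p=p,W=W,p2=p2,W2=W2)
cv2.imwrite("pics/e.png",np.vstack([cv2.resize(p[100:310,180:420],(512,448))[:230+218],]))
cv2.imwrite("pics/ew.png",p2)
E
```

```text
t 5.7833 pos [522.2 -91.5 108.5] F [-0.7 -0.8  0.6] tilt/yaw [-0.02   0.012 -1.   ] 0.106 along -18.5 lat -0.1 w -0.048483238997603
```

View pics/ew.png

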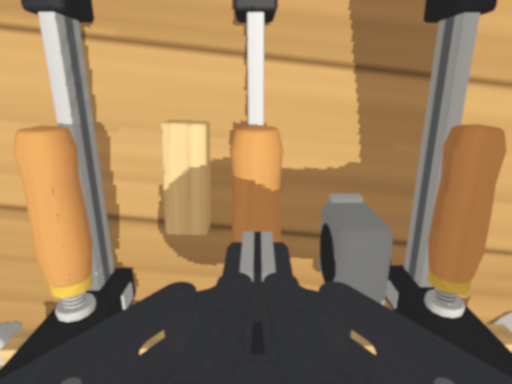

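View pics/e.png

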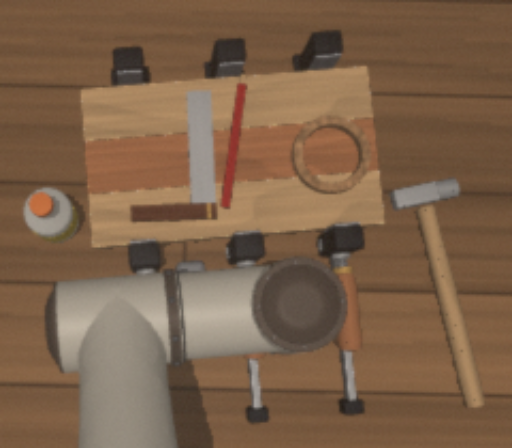

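The fingers are centred over the middle handle, and the jaw is at the panel edge in line with the other two. I'll measure the gap before the hold.

Run:
```python
from h import *
z=np.load("end.npz"); W=z["W"]; b=np.array([np.cos(.107),np.sin(.107)])
def m(u0,u1,v0,v1):
    w=W[v0:v1,u0:u1]; w=w[(w[...,2]>100)&(w[...,2]<140)&(w[...,0]<900)]; return len(w),w.mean(0)
a=[m(*r) for r in((285,306,205,225),(278,300,112,142),(235,260,208,226),(228,252,115,145))]
print(a); print((a[1][1]-a[0][1])[:2]@b,(a[3][1]-a[2][1])[:2]@b)
z1=np.load("w1.npz"); W1=cloud(z1["d"],z1["K"],z1["Rw"],z1["o"])
for w in (W1[90:150,270:325],z["W2"][110:200,220:295]):
    k=w[(w[...,2]>62)&(w[...,2]<85)]; print("handle far end", np.percentile(k[:,:2]@b,1))
```

```text
[(193, array([610.35932946, -81.68588925, 122.24269221])), (198, array([851.81129913, -55.77660157, 120.84646569])), (189, array([596.81452441,  45.77684062, 122.23259656])), (200, array([837.62826086,  71.43511061, 120.98213796]))]
242.8381029027812 242.17671209718637
handle far end 403.89660758299266
handle far end 457.7582481926472
```

Request:
send_rows --steps '[[[0.4, 0, 0.2, 0, 0], [0, 0, 0, 0, 0], [0, 0, 0, 0, 0], [0, 0, 0, 0, 0], [0, 0, 0, 0, 0], [0, 0, 0, 0, 0], [0, 0, 0, 0, 0], [0, 0, 0, 0, 0], [0, 0, 0, 0, 0], [0, 0, 0, 0, 0]]]'

```text
clock: 6.72
position: [521.2, -91.5, 105.3]
ee_rot: [-0.053, 0.999, 0.006, -0.009]
contact_force: [0.9, 0.0, 0.5]
gripper_width: 0.2
```

Request:
send_rows --steps '[[[0, 0, 0, 0, 0], [0, 0, 0, 0, 0], [0, 0, 0, 0, 0], [0, 0, 0, 0, 0], [0, 0, 0, 0, 0], [0, 0, 0, 0, 0], [0, 0, 0, 0, 0], [0, 0, 0, 0, 0], [0, 0, 0, 0, 0], [0, 0, 0, 0, 0]]]'

```text
clock: 7.55
position: [521.2, -91.5, 105.5]
ee_rot: [-0.053, 0.999, 0.006, -0.009]
contact_force: [-1.1, -0.0, 0.9]
gripper_width: 0.2
```

Request:
send_rows --steps '[[[0, 0, 0, 0, 0], [0, 0, 0, 0, 0], [0, 0, 0, 0, 0], [0, 0, 0, 0, 0], [0, 0, 0, 0, 0], [0, 0, 0, 0, 0], [0, 0, 0, 0, 0], [0, 0, 0, 0, 0], [0, 0, 0, 0, 0], [0, 0, 0, 0, 0]]]'

```text
clock: 8.38
position: [521.2, -91.5, 105.4]
ee_rot: [-0.053, 0.999, 0.006, -0.009]
contact_force: [-0.2, -1.2, 0.2]
gripper_width: -0.0
```

Request:
send_rows --steps '[[[0, 0, 0, 0, 0], [0, 0, 0, 0, 0], [0, 0, 0, 0, 0], [0, 0, 0, 0, 0], [0, 0, 0, 0, 0], [0, 0, 0, 0, 0], [0, 0, 0, 0, 0], [0, 0, 0, 0, 0], [0, 0, 0, 0, 0], [0, 0, 0, 0, 0]]]'

```text
clock: 9.22
position: [521.2, -91.5, 105.5]
ee_rot: [-0.053, 0.999, 0.006, -0.009]
contact_force: [0.6, 0.5, 0.2]
gripper_width: 0.0
```

```bash
python3 rel.py; python3 -c "
from bench import job
print(job.job_done())"; python3 rel.py
```

```text
t 9.2167 pos [521.2 -91.5 105.5] F [0.6 0.5 0.2] tilt/yaw [-0.019  0.012 -1.   ] 0.106 along -19.5 lat -0.0 w 0.048555788266051315
the job is handed in; nothing more can be done
None
the job is handed in; nothing more can be done
```

The slack clamp was the middle one. I pushed its jaw about 54 mm along the bar with the shut fingers until it rested against the panel, and handed the job in with the fingertips still pointing at its handle. No verdict was reported.

- **Push:** the jaw met the stop at about 14 N along the bar (about 17 N in all), well under the 35 N limit.
- **Gap:** the top view puts the jaw within about 0.7 mm of the tight clamps' jaw spacing. The wrist view agrees, showing the handle moved 54 mm. Both are limited by the roughly 2 mm calibration, so the gap was not measured exactly.
- **Pointing:** I held about 29 mm above the handle's top for over 2.5 s. By my estimate the fingertips were on the axis sideways and within a few millimetres of the handle's middle.
- **Contact while pointing:** force readings stayed around ±1 N, as they did in free air. That noise is too large to confirm the 0.3 N limit directly, but the wrist view and the measured height show the fingers clear of the handle.
- **Surroundings:** in the last pictures nothing appeared to have moved. I checked this by eye only.

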